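Latch the tray under the hold-down bar and stamp it

ROBOT

A 7-joint arm with a two-finger parallel gripper is mounted at the origin on the work surface. World frame = base frame: x ahead of the robot, y to its left, z up, the work surface at z = 0. Lengths are in m, angles in rad, forces in N, time in s.
With the tool pointing down it reaches from about 0.4 to 0.85 m from the base axis. Payload 4.5 kg.
Tool frame: the origin (TCP) lies midway between the tips of the shut fingers; the grasp point (between the pads) lies 19 mm behind it (ctrl.grasp_offset is the distance from the TCP to the grasp point, in m); z points along the fingers, y is the direction in which the jaws open and shut (so a half turn about z gives the same grasp; the last joint's range is limited). The gripper opens to 85 mm and grips with 20 to 120 N. Pads are 22 mm wide; open, the fingers measure 114 mm over their backs; the gripper's body (76 mm by 85 mm) begins 54 mm behind the grasp point. The pads swing forward as they close: fully open they stand 13 mm farther back than shut.
Start: joints at [-1.257, 0.689, -0.195, 1.565, 0.157, 0.902, -0.215], TCP at [0.173, 0.601, 0.199] pointing down, gripper open.
Joint ranges: [-3.01, 3.01], [-0.46, 2.08], [-1.47, 1.51], [0.13, 2.56], [-1, 4.14], [0.04, 2.09], [-2.66, 2.66]. Speed limits (rad/s): [2.57, 2.57, 3.14, 3.14, 3.14, 3.14, 3.14].

INTERFACE

Orientations are given as a unit quaternion [x, y, z, w].
In Python, from bench import ctrl, grab_frame gives the robot as it stands.
- The arm moves only by the shell command python3 -m handwheel 'ROWS' [FORCE]. ROWS is JSON, a list of rows, each a list of 7 numbers: the shift along the tool's x, y, z in units of 0.04 m (1.0 is 0.04 m), then the turn, a rotation vector about the tool's x, y, z in units of 30 degrees (1.0 is 30 degrees), then the finger opening in mm, from 0 to 85.4. In form: [[dx, dy, dz, wx, wy, wz, fingers], ...]. A call has 1 to 12 rows; each row shifts and turns the commanded pose from where the row before left it, along the tool's axes as they then stand; what a row does not reach is not made up. A row lasts 1/10 s, in which the tool goes at most 50 mm and 8.59 degrees, less where a joint would pass 70% of its speed; a pose out of reach is approached as far as the arm can. A call with a number of a shift or a turn outside -1 to 1 is refused whole. A call with a gripper value outside its range is refused whole. The fingers move at their own pace and stop on an object; FORCE is the grip in N (left out, the last holds). Time passes only in rows, so rows that do not move let the fingers close. It gives the time, the measured TCP pose, the force and the opening at its end, in the units of the state.
- ctrl.state(): the state, without advancing time (a new reading comes with each control period).
- grab_frame(name): name is "side" or "top"; returns a dict with "img" (420x560x3 uint8, red, green, blue), "range_z" (420x560 float32, m along the optical axis (not along the pixel's ray), 0 where there is no reading), "K" (3x3 intrinsics, pixels), "k1" (the pictures are not rectified: a ray, as slopes to the right and down, at radius r is drawn at 1 + k1 r^2 times it, then the intrinsics apply), "rvec" (rotation vector, rad) and "tvec" (3), from world to camera coordinates, as OpenCV has them. Camera axes: x right, y down, z forward; pixel columns grow to the right and rows downward; lengths in m; the calibration is good to about 2 mm. A picture is of the moment at which its call begins.
- ctrl.hand_in(): hands the job in, once; it reports no verdict.
The state is a dict: "time": time; "q": joint angles; "joint_vel": joint speeds; "effort": joint torques, N m; "ee_pos": TCP position; "eef_rot": TCP orientation; "wrist_force": force on the tool from outside, world axes, zero at the start; "wrist_torque": the same for the moment, N m; "opening": opening from 0.0 (shut) to 1.0 (fully open).
Only numpy, scipy, OpenCV 4.12 (cv2) and the standard library are available. Lean on these libraries where they do the work, as an engineer would, in place of code of your own. Each camera call takes 0.05 s, during which the arm holds its last target.

TASK

Swing the hold-down bar of the marking station over the blue tray and press its orange grip down, without forcing it, until the bar's nose has gone right past the yellow spring catch and the catch has snapped back over it. Only then push the green treadle fully down to its stop, keep it there for about a second so that the stamp marks the tray, and let it come up again. Leave the tray in its nest and do not shift the other things on the bench.

Things in the scene. Friction and masses are not known exactly. Their poses are not given: they have to be found in the camera images.
- station: fixed grey base plate 240 x 270 x 12 mm carrying the whole marking station; origin: centre of its underside; front faces -x, z up. In its frame (mm): blue hinge ears at y +105, to z 104; tray in the middle, top at z 50; catch at y -95; rear post at x 98 to 116, |y| under 25, to z 180, with an arm over the 42 mm wide stamp head at x 52, y 0, which the treadle drives
- bar_hinge (a point): point on the bar's hinge axis, station frame (-10, 105, 85) mm; the axis runs along the station's x; axes as the station's
- bar (a joint): hold-down bar, rad: 0 = level over the tray, pointing to the station's -y; pi/2 = straight up; starts at 2 to 2.55, leaning back to +y. A stiff friction hinge: it stays where it is left, moved by 3 to 5 N at the grip. Aluminium, 18 x 10 mm; its round nose, 10 mm thick, is 200 mm from the hinge. In its catch it reads between -0.08 and 0.085
- bar_grip (a point): middle of the orange grip, a round rod 16 mm thick that sticks out 80 mm from the bar's side to the station's -x, parallel to the hinge axis, 150 mm from it and 52 mm to the -x side of the bar's middle (station x -62 mm). Turns with the bar; its x axis stays the station's x
- catch: foot of the catch, a dark steel plate 64 x 60 x 4 mm on the station's base plate under the bar's nose, with a short column on which the black catch block (seat and yellow catch) is clamped at a height that differs each time; origin: centre of the foot's underside, 12 mm above the bench; axes as the station's
- pawl (a joint): yellow spring catch at the station's -y end, rad: 0 = upright at rest, up to 0.2 while the bar's nose pushes it outwards, 0 again when the nose has passed and lies on the black seat below. Its height is not measured: the seat is 66 to 94 mm above the bench; the nose meets the slope some 30 mm higher. Pushing through takes 6 to 13 N at the grip, then the bar stops hard on the seat
- treadle: fixed steel base of the treadle, 170 x 100 x 12 mm; origin: centre of the underside on the bench; its pedal plate is hinged at x +60 mm, z 34 mm, and rises towards -x
- pedal_pad (a point): point on the top of the pedal's black rubber pad (75 x 70 mm), 105 mm from its hinge; moves with the pedal; about 75 mm above the bench at rest and 48 mm when down
- pedal (a joint): pedal angle in rad: 0 = up, 0.26 = at its lower stop. It springs back by itself; the push at the pad grows from about 5 to 10 N at the stop
- tray: blue tray 170 x 125 x 38 mm with a white insert and ampoules, loose in the station's nest; origin: centre of its underside
- bottle: white bottle, 64 mm in diameter, 160 mm high; origin: centre of its foot. A bystander
- jar: amber jar, 70 mm in diameter, 75 mm high; origin: centre of its foot. A bystander
- carton: cardboard carton 110 x 80 x 60 mm; origin: centre of its underside. A bystander
- roll: paper label roll lying flat, 76 mm in diameter, 30 mm high; origin: centre of its underside. A bystander
- spare_tray: second blue tray 160 x 220 x 40 mm; origin: centre of its underside. A bystander
- driver: blue screwdriver lying on the bench, about 200 mm long along its x; origin under its middle. A bystander

How it is judged:
By the outcome, as a careful person would: the job done as asked, in the order asked, and still so for the second after the job is handed in, with the robot touching nothing.
It also fails if it takes over 61 s, if anything falls off the work surface, if the arm or the gripper's body presses on something with over 40 N, if the wrist force passes 120 N, or if a joint passes its speed limit or range.

## Working session

There is one attempt and no reset: what is moved stays moved. The work goes in short steps, Python scripts to look and compute and a shell command to move; the robot and the scene stay as the last step left them, time stands still between calls to the robot, and variables do not carry over. Pictures are saved under pics/ and viewed, and the job is handed in when it is done.

```bash
ls; mkdir -p pics; python3 - <<'E'
from bench import ctrl, grab_frame
import cv2, numpy as np, pickle
s=ctrl.state(); print({k:np.round(v,3).tolist() for k,v in s.items()})
for n in ("side","top"):
    f=grab_frame(n); pickle.dump(f,open(f'{n}0.pkl','wb'))
    cv2.imwrite(f'pics/{n}0.png',cv2.cvtColor(f['img'],cv2.COLOR_RGB2BGR))
    R=cv2.Rodrigues(f['rvec'])[0]; print(n,f['K'].tolist(),f['k1'],(-R.T@f['tvec'].ravel()).round(3),R.round(2).tolist())
E
```

```text
pics
{'time': 0.0, 'q': [-1.257, 0.69, -0.195, 1.566, 0.157, 0.903, -0.215], 'joint_vel': [-0.001, 0.001, -0.0, 0.001, 0.0, 0.001, -0.001], 'effort': [0.001, -53.962, -1.267, -15.854, 0.009, 0.01, -0.0], 'ee_pos': [0.172, 0.6, 0.199], 'eef_rot': [0.139, 0.99, -0.001, -0.0], 'wrist_force': [0.56, 0.223, 0.181], 'wrist_torque': [0.013, 0.059, -0.036], 'opening': 1.002}
side [[417.5912387045116, 0.0, 290.49292409429125], [0.0, 417.5912387045116, 206.47603312936496], [0.0, 0.0, 1.0]] 0.009224684081610254 [ 0.065 -0.428  0.813] [[0.74, -0.67, 0.02], [-0.48, -0.54, -0.69], [0.48, 0.5, -0.72]]
top [[503.26720478661167, 0.0, 273.8876548223704], [0.0, 503.26720478661167, 202.36547547693004], [0.0, 0.0, 1.0]] -0.05404240424945393 [0.356 0.052 1.451] [[0.0, -1.0, -0.01], [-0.99, 0.0, -0.14], [0.14, 0.01, -0.99]]
```

View pics/side0.png

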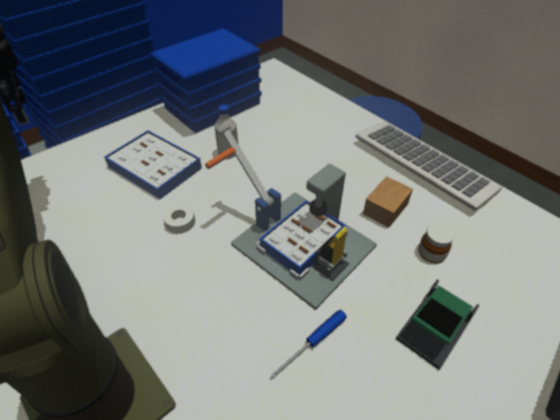

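View pics/top0.png

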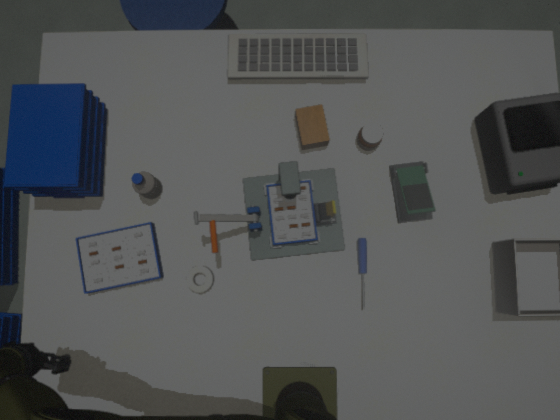

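Side view: the bar leans back from the blue ears (268,210), with the orange grip at (221,157). The yellow catch is at (339,243) and the treadle at (440,320). In the top view the station plate is at (293,213) and the treadle at (412,190). Next I'll measure these.

```bash
cat > h.py <<'E'
import cv2, numpy as np
from bench import ctrl, grab_frame
def cam(f):
    R=cv2.Rodrigues(np.array(f['rvec'],float))[0]; t=np.array(f['tvec'],float).ravel(); return R,t,-R.T@t
def rays(f,px):
    px=np.array(px,float).reshape(-1,1,2)
    n=cv2.undistortPoints(px,np.array(f['K']),np.array([f['k1'],0,0,0.])).reshape(-1,2)
    R,t,c=cam(f); return c,np.c_[n,np.ones(len(n))]@R   # world dirs with unit depth
def plane(f,px,z):
    c,d=rays(f,px); return c+d*((z-c[2])/d[:,2])[:,None]
def depth(f,px):
    px=np.array(px,int).reshape(-1,2); c,d=rays(f,px); return c+d*f['range_z'][px[:,1],px[:,0]][:,None]
def proj(f,P):
    return cv2.projectPoints(np.array(P,float).reshape(-1,1,3),np.array(f['rvec'],float),np.array(f['tvec'],float),np.array(f['K']),np.array([f['k1'],0,0,0.]))[0].reshape(-1,2)
def cloud(f,m):
    y,x=np.nonzero(m&(f['range_z']>0)); px=np.c_[x,y]; return px,depth(f,px)
def hsv(f): return cv2.cvtColor(f['img'],cv2.COLOR_RGB2HSV)
def crop(f,name,x0,y0,x1,y1,s,gain=1.0):
    im=cv2.cvtColor(f['img'][y0:y1,x0:x1],cv2.COLOR_RGB2BGR)
    im=np.clip(im.astype(float)*gain,0,255).astype(np.uint8)
    cv2.imwrite(name,cv2.resize(im,None,fx=s,fy=s,interpolation=cv2.INTER_CUBIC))
E
python3 - <<'E'
from h import *; import pickle
S=pickle.load(open('side0.pkl','rb'));T=pickle.load(open('top0.pkl','rb'))
crop(S,'pics/s_st.png',190,100,390,310,3)
crop(T,'pics/t_st.png',185,150,445,270,3,2.5)
crop(S,'pics/s_tr.png',380,260,500,380,4,1.5)
E
```

```text
(no output)
```

View pics/s_st.png

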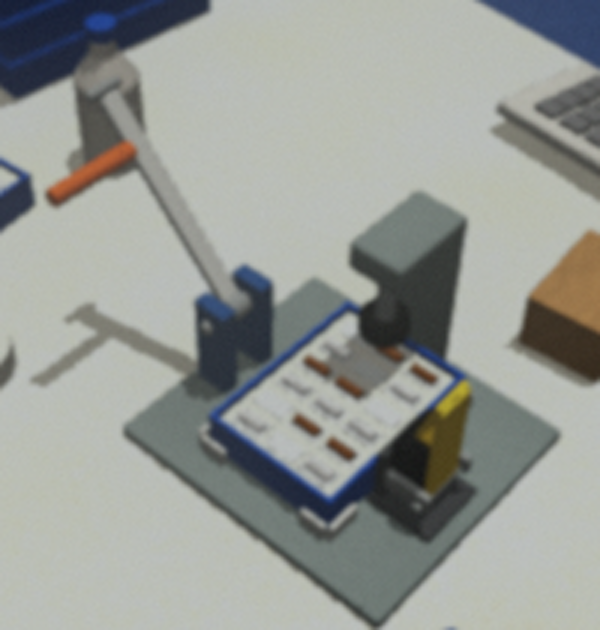

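View pics/t_st.png

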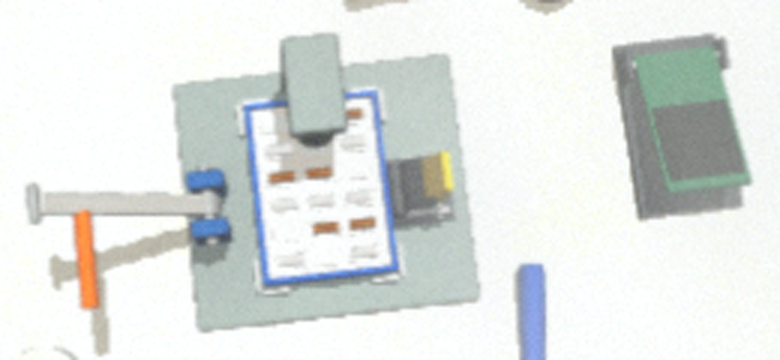

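View pics/s_tr.png

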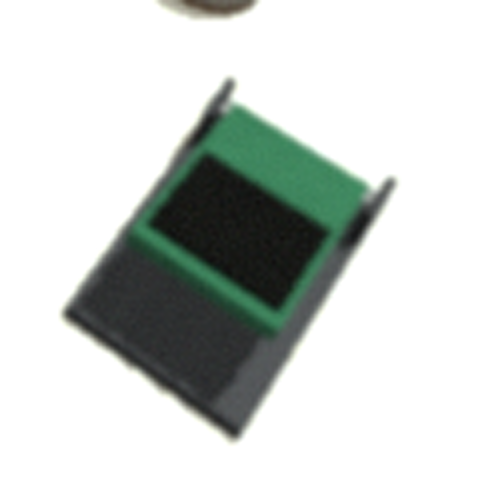

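```bash
python3 - <<'E'
from h import *; import pickle
S=pickle.load(open('side0.pkl','rb'));T=pickle.load(open('top0.pkl','rb'))
def tz(p): return np.array(p)/3+[185,150]
def sz(p): return np.array(p)/3+[190,100]
ct=plane(T,tz([[175,86],[448,56],[480,298],[200,330]]),.012)
cs=plane(S,sz([[315,278],[560,434],[378,626],[125,432]]),.012)
print(ct.round(4).tolist());print(cs.round(4).tolist())
for c in (ct,cs):
    m=c.mean(0); 
    ex=(c[0]+c[1]-c[2]-c[3]); ey=(c[0]+c[3]-c[1]-c[2])
    print(m.round(4), np.arctan2(ex[1],ex[0]), np.arctan2(-ey[0],ey[1]), np.linalg.norm(ex)/2,np.linalg.norm(ey)/2)
# grip, bar cloud
for n,f in(('S',S),('T',T)):
    h=hsv(f)
    m=(h[...,0]>=3)&(h[...,0]<=14)&(h[...,1]>150)&(h[...,2]>(90 if n=='S' else 60))
    k,l,st,ce=cv2.connectedComponentsWithStats(m.astype(np.uint8))
    for i in range(1,k):
        if st[i,4]>40:
            px,P=cloud(f,l==i); print(n,st[i],ce[i].round(1),np.median(P,0).round(3),P.min(0).round(3),P.max(0).round(3))
# yellow
for n,f in(('S',S),('T',T)):
    h=hsv(f)
    m=(h[...,0]>=20)&(h[...,0]<=32)&(h[...,1]>130)&(h[...,2]>50)
    k,l,st,ce=cv2.connectedComponentsWithStats(m.astype(np.uint8))
    for i in range(1,k):
        if st[i,4]>15:
            px,P=cloud(f,l==i); print('yel',n,st[i],ce[i].round(1),np.median(P,0).round(3),np.percentile(P,5,0).round(3),np.percentile(P,95,0).round(3))
    m=(h[...,0]>=60)&(h[...,0]<=90)&(h[...,1]>100)&(h[...,2]>30)
    k,l,st,ce=cv2.connectedComponentsWithStats(m.astype(np.uint8))
    for i in range(1,k):
        if st[i,4]>100:
            px,P=cloud(f,l==i); print('grn',n,st[i],ce[i].round(1),np.median(P,0).round(3),np.percentile(P,2,0).round(3),np.percentile(P,98,0).round(3))
# treadle base corners side (crop 380,260 x4): near-left, near-right ; top crop
b=plane(S,np.array([[68,315],[235,435]])/4+[380,260],.012);print('base front side',b.round(4).tolist())
b=plane(T,tz([[614,46],[641,217],[742,206]]),.012);print('base top',b.round(4).tolist())
# pad corners side
pc=np.array([[207,155],[328,232],[277,310],[150,225]])/4+[380,260]
print('pad S',depth(S,pc).round(3).tolist())
pc=tz([[650,106],[726,100],[742,180],[668,190]]);print('pad T',depth(T,pc).round(3).tolist())
E
```

```text
[[0.6343, 0.1599, 0.012], [0.6633, -0.1055, 0.012], [0.4287, -0.1319, 0.012], [0.3987, 0.1341, 0.012]]
[[0.6367, 0.1585, 0.012], [0.6644, -0.1071, 0.012], [0.429, -0.1335, 0.012], [0.3993, 0.1284, 0.012]]
[0.5313 0.0141 0.012 ] 0.11050477808699777 0.11073150893967063 0.23654876845441414 0.2672860933180853
[0.5323 0.0116 0.012 ] 0.11888533656431588 0.10831748211422858 0.23809124375868912 0.2652788925501756
S [207 148  27  18 136] [220.8 156.2] [0.456 0.216 0.203] [0.413 0.208 0.198] [0.49  0.226 0.207]
T [210 221   7  31 136] [213.3 236.1] [0.452 0.22  0.202] [0.415 0.212 0.196] [0.49  0.228 0.213]
yel S [329 227  17  37 323] [337.5 244.9] [ 0.527 -0.091  0.108] [ 0.517 -0.093  0.059] [ 0.546 -0.08   0.144]
grn S [ 412  287   59   57 1008] [443.4 312.4] [ 0.617 -0.328  0.053] [ 0.524 -0.368  0.038] [ 0.659 -0.286  0.084]
base front side [[0.5047, -0.2926, 0.012], [0.516, -0.3852, 0.012]]
base top [[0.6731, -0.2674, 0.012], [0.5057, -0.2878, 0.012], [0.5161, -0.3856, 0.012]]
pad S [[0.602, -0.292, 0.063], [0.615, -0.36, 0.056], [0.542, -0.367, 0.083], [0.535, -0.301, 0.079]]
pad T [[0.607, -0.288, 0.054], [0.611, -0.36, 0.063], [0.532, -0.364, 0.083], [0.525, -0.297, 0.073]]
```

Measured: station at (0.532, 0.013) with yaw 0.111, and bar at about 2.34 rad. The treadle has a similar yaw. First I'll lift and align the tool with the station, opening the fingers to 50 mm to cage the grip.

```bash
python3 -m handwheel '[[0,0,-0.85,0,0,-0.25,50],[0,0,-0.85,0,0,-0.25,50],[0,0,-0.8,0,0,-0.25,50],[-0.45,-0.86,0,0,0,0,50],[-0.45,-0.86,0,0,0,0,50],[-0.45,-0.86,0,0,0,0,50],[-0.45,-0.86,0,0,0,0,50],[-0.45,-0.86,0,0,0,0,50],[-0.45,-0.86,0,0,0,0,50],[-0.45,-0.86,0,0,0,0,50],[-0.45,-0.86,0,0,0,0,50],[-0.45,-0.86,0,0,0,0,50]]'
cat > st.py <<'E'
from h import *
from scipy.spatial.transform import Rotation as Ro
C=np.array([.5318,.013,0]);yaw=.111
RS=Ro.from_euler('z',yaw).as_matrix()
def show():
    s=ctrl.state(); R=Ro.from_quat(s['eef_rot']).as_matrix()
    print('t',round(s['time'],2),'world',np.round(s['ee_pos'],4),'station mm',((np.array(s['ee_pos'])-C)@RS*1000).round(1),'F st',(np.array(s['wrist_force'])@RS).round(1),'open',round(s['opening'],3))
    print('tool axes in station',(RS.T@R).round(3).tolist())
    return s,R
if __name__=='__main__': show()
E
python3 st.py
```

```text
time: 1.3
ee_pos: [0.369, 0.3096, 0.2992]
eef_rot: [-0.056, 0.998, -0.0, -0.0]
wrist_force: [0.8, -0.3, 0.0]
opening: 0.589
t 1.3 world [0.369  0.3096 0.2992] station mm [-129.   312.9  299.2] F st [ 0.7 -0.4  0. ] open 0.589
tool axes in station [[-1.0, -0.002, -0.0], [-0.002, 1.0, -0.0], [0.0, -0.0, -1.0]]
```

```bash
python3 -m handwheel '[[-0.45,-0.83,0,0,0,0,50],[-0.45,-0.83,0,0,0,0,50],[-0.45,-0.83,0,0,0,0,50],[0,0,0,0,0,0,50],[0,0,0.5,0,0,0,50],[0,0,0.5,0,0,0,50],[0,0,0,0,0,0,50]]'
python3 st.py; python3 - <<'E'
from h import *
for n in("side","top"):
    f=grab_frame(n); crop(f,f'pics/{n}1.png',*((160,80,400,280) if n=='side' else (180,140,380,280)),3,1 if n=='side' else 2)
E
```

```text
time: 2.0
ee_pos: [0.4312, 0.2176, 0.2572]
eef_rot: [-0.057, 0.998, -0.001, -0.003]
wrist_force: [-1.2, -1.2, 0.1]
opening: 0.588
t 2.0 world [0.4312 0.2176 0.2572] station mm [-77.3 214.5 257.2] F st [-1.3 -1.1  0.1] open 0.588
tool axes in station [[-1.0, -0.003, -0.005], [-0.003, 1.0, -0.002], [0.005, -0.002, -1.0]]
```

View pics/side1.png

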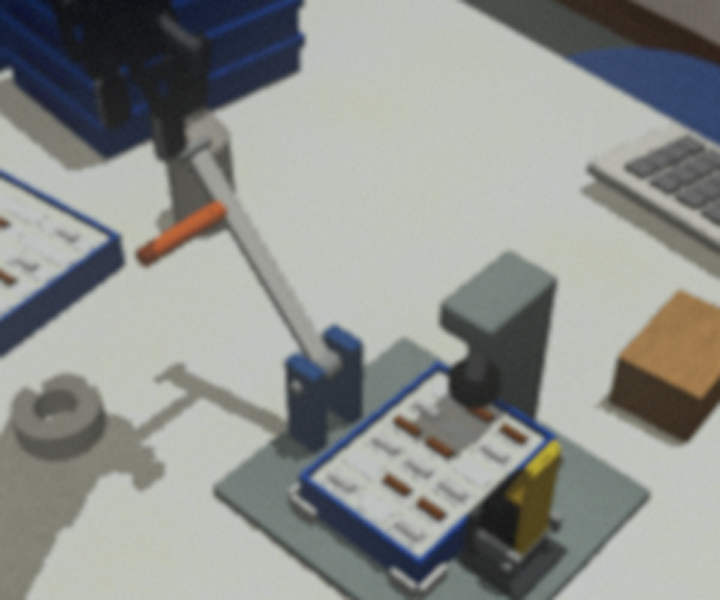

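View pics/top1.png

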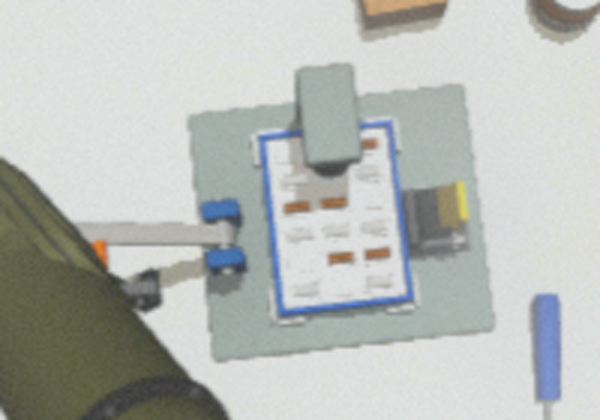

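```bash
python3 - <<'E'
from st import *
f=grab_frame('side')
P=np.array([[-77,214,257],[-77,214,197],[-77,213-33,197],[-77,239,257],[-77,189,257]])/1000@RS.T+C
print(((proj(f,P)-[160,80])*3).round(0).tolist())
im=f['img']; 
E
```

```text
[[149.0, 182.0], [159.0, 246.0], [189.0, 267.0], [126.0, 168.0], [173.0, 197.0]]
```

```bash
python3 - <<'E'
from st import *
f=grab_frame('side')
crop(f,'pics/side1b.png',160,70,260,180,5,2.5)
for p in [(198,115),(198,119),(216,126),(216,130),(217,131),(196,110)]:
    print(p,((depth(f,[p])-C)@RS*1000).round(0).tolist(), f['img'][p[1],p[0]])
show()
E
```

```text
(198, 115) [[-77.0, 241.0, 310.0]] [33 34 34]
(198, 119) [[-79.0, 241.0, 301.0]] [33 33 35]
(216, 126) [[-81.0, 181.0, 313.0]] [41 42 41]
(216, 130) [[-81.0, 182.0, 303.0]] [51 53 50]
(217, 131) [[-75.0, 187.0, 295.0]] [65 66 63]
(196, 110) [[-82.0, 239.0, 325.0]] [31 32 32]
t 2.2 world [0.4337 0.2192 0.2602] station mm [-74.7 215.8 260.2] F st [ 1.1 -0.1 -0.1] open 0.586
tool axes in station [[-1.0, -0.002, 0.001], [-0.002, 1.0, 0.001], [-0.001, 0.001, -1.0]]
```

View pics/side1b.png

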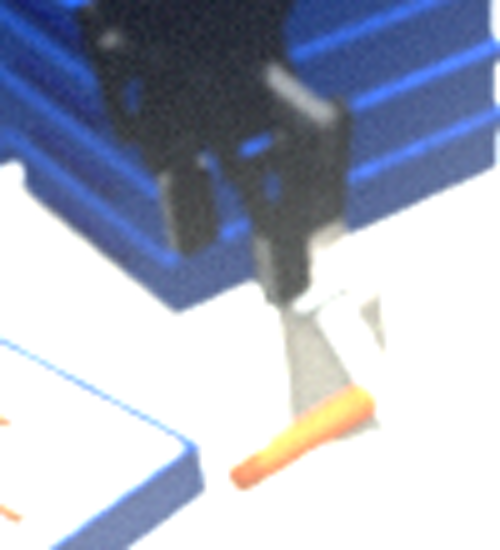

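The fingertips look about 25 mm higher than I expected from the TCP reading. I'll lower them and look again.

```bash
python3 -m handwheel '[[0,0,0.5,0,0,0,50],[0,0,0.5,0,0,0,50],[0,0,0.5,0,0,0,50],[0,0,0.5,0,0,0,50],[0,0,0,0,0,0,50]]'
python3 - <<'E'
from st import *
show()
f=grab_frame('side')
crop(f,'pics/side2.png',160,70,290,200,4,2)
E
```

```text
time: 2.7
ee_pos: [0.4324, 0.218, 0.1783]
eef_rot: [-0.057, 0.998, -0.001, -0.001]
wrist_force: [0.5, -0.1, 0.3]
opening: 0.588
t 2.7 world [0.4324 0.218  0.1783] station mm [-76.1 214.8 178.3] F st [ 0.5 -0.1  0.3] open 0.588
tool axes in station [[-1.0, -0.002, -0.003], [-0.002, 1.0, -0.001], [0.003, -0.001, -1.0]]
```

View pics/side2.png

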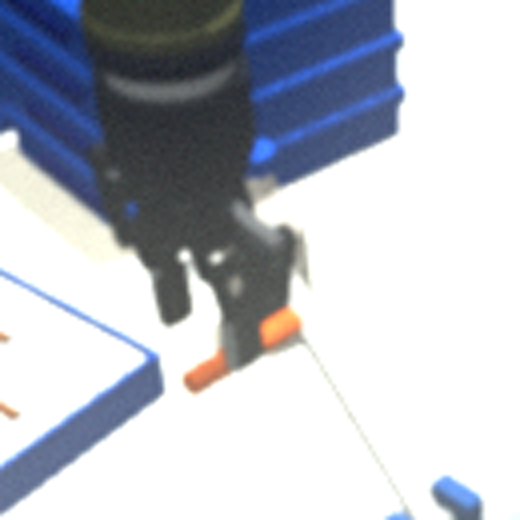

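```bash
python3 -m handwheel '[[0,0,0.35,0,0,0,50],[0,0,0.35,0,0,0,50],[0,0,0,0,0,0,50]]'
python3 - <<'E'
from st import *
show()
f=grab_frame('side')
crop(f,'pics/side3.png',160,70,290,200,4,2)
E
```

```text
time: 3.05
ee_pos: [0.4334, 0.2186, 0.1517]
eef_rot: [-0.056, 0.998, -0.0, -0.0]
wrist_force: [-0.2, -0.4, 0.2]
opening: 0.588
t 3.05 world [0.4334 0.2186 0.1517] station mm [-75.  215.2 151.7] F st [-0.2 -0.4  0.2] open 0.588
tool axes in station [[-1.0, -0.002, -0.0], [-0.002, 1.0, -0.0], [0.0, -0.0, -1.0]]
```

View pics/side3.png

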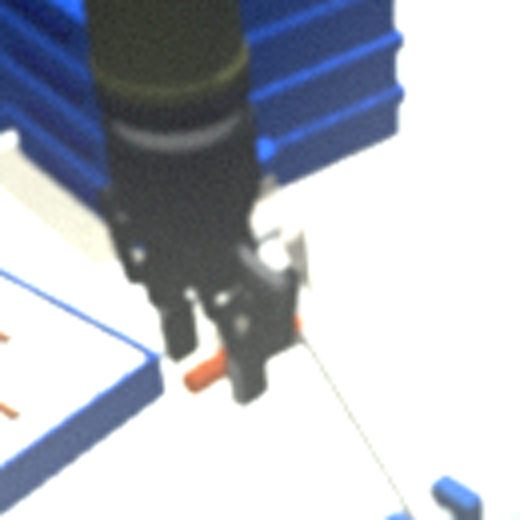

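```bash
python3 -m handwheel '[[0,0,0.15,0,0,0,50],[0,-0.475,0,0,0,0,50],[0,-0.4,-0.15,0,0,0,50],[0,-0.425,-0.2,0,0,0,50],[0,-0.45,-0.2,0,0,0,50],[0,-0.45,-0.15,0,0,0,50],[0,0,0,0,0,0,50]]'
python3 - <<'E'
from st import *
show()
f=grab_frame('side')
crop(f,'pics/side4.png',160,70,310,200,4,2)
E
```

```text
time: 3.8
ee_pos: [0.4451, 0.1302, 0.1751]
eef_rot: [-0.055, 0.998, 0.001, 0.002]
wrist_force: [-0.3, -0.2, -0.3]
opening: 0.588
t 3.8 world [0.4451 0.1302 0.1751] station mm [-73.2 126.1 175.1] F st [-0.3 -0.1 -0.3] open 0.588
tool axes in station [[-1.0, 0.001, 0.004], [0.001, 1.0, 0.001], [-0.004, 0.001, -1.0]]
```

View pics/side4.png

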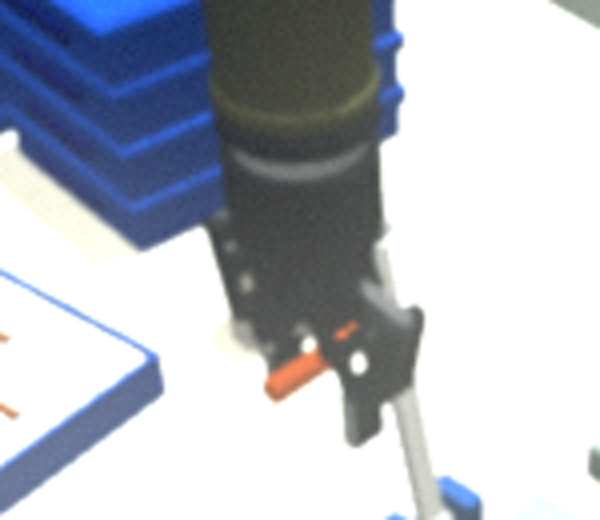

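The bar has followed up to about 105°. Continuing over the top.

```bash
python3 -m handwheel '[[0,-0.5,-0.075,0,0,0,50],[0,-0.475,-0.05,0,0,0,50],[0,-0.475,0.05,0,0,0,50],[0,-0.5,0.075,0,0,0,50],[0,-0.45,0.2,0,0,0,50],[0,-0.45,0.25,0,0,0,50],[0,0,0,0,0,0,50]]'
python3 - <<'E'
from st import *
show()
f=grab_frame('side')
crop(f,'pics/side5.png',180,70,350,210,4,2)
f=grab_frame('top')
crop(f,'pics/top5.png',180,140,380,280,3,2)
E
```

```text
time: 4.55
ee_pos: [0.4552, 0.0158, 0.1543]
eef_rot: [-0.055, 0.998, -0.001, -0.002]
wrist_force: [-0.0, -0.3, 0.5]
opening: 0.589
t 4.55 world [0.4552 0.0158 0.1543] station mm [-75.9  11.3 154.3] F st [-0.1 -0.3  0.5] open 0.589
tool axes in station [[-1.0, 0.001, -0.003], [0.001, 1.0, -0.001], [0.003, -0.001, -1.0]]
```

View pics/side5.png

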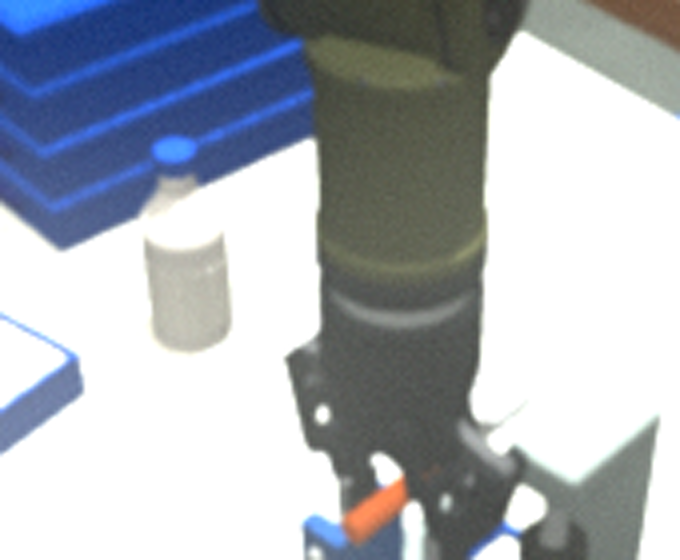

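View pics/top5.png

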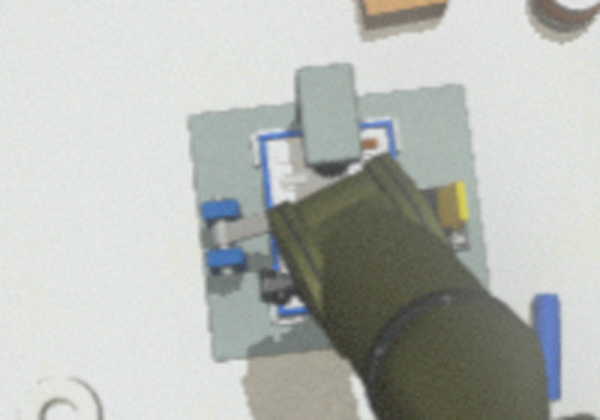

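```bash
python3 -m handwheel '[[0,-0.45,0.3,0,0,0,50],[0,-0.45,0.3,0,0,0,50],[0,0,0,0,0,0,50],[0,0.2,0,0,0,0,50],[0,0.2,-0.5,0,0,0,50],[0,0,-0.6,0,0,0,50],[0,0,-0.6,0,0,0,50],[0,0,-0.6,0,0,0,20],[0,0,-0.7,0,0,0,0],[0,0,0,0,0,0,0],[0,0,0,0,0,0,0]]' 
python3 - <<'E'
from st import *
show()
f=grab_frame('side')
crop(f,'pics/side6.png',210,70,380,220,4,2)
E
```

```text
time: 5.75
ee_pos: [0.4586, -0.0007, 0.2524]
eef_rot: [-0.057, 0.998, 0.0, 0.001]
wrist_force: [0.4, 0.5, -0.8]
opening: 0.0
t 5.75 world [ 0.4586 -0.0007  0.2524] station mm [-74.3  -5.5 252.4] F st [ 0.5  0.4 -0.8] open 0.0
tool axes in station [[-1.0, -0.004, 0.002], [-0.004, 1.0, -0.0], [-0.002, -0.0, -1.0]]
```

View pics/side6.png

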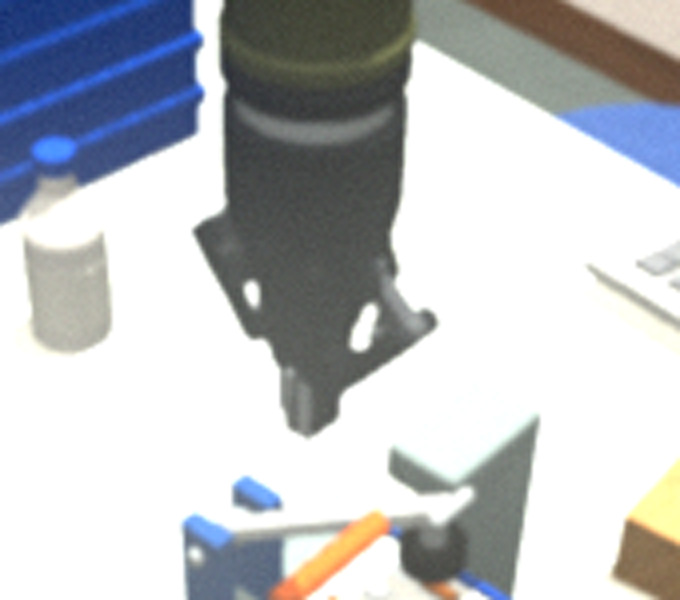

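```bash
cat > m.py <<'E'
from st import *
def grip(f,verbose=True):
    h=hsv(f)
    m=(h[...,0]>=3)&(h[...,0]<=14)&(h[...,1]>150)&(h[...,2]>90)
    k,l,s_,ce=cv2.connectedComponentsWithStats(m.astype(np.uint8))
    i=1+np.argmax(s_[1:,4]); px,P=cloud(f,l==i); Q=(P-C)@RS*1000
    d=Q[:,1:]-[105,85]; Q0=np.median(Q,0)
    print('grip surf median st',Q0.round(1),'n',len(px),'angle~',np.arctan2(Q0[2]-6-85,105-Q0[1]).round(3))
    return px,Q
E
python3 - <<'E'
from m import *
f=grab_frame('side'); grip(f)
print('expected tip px',proj(f,[ctrl.state()['ee_pos']]).round(1),'seen', 210+307/4, 70+435/4)
for p in [(285,175),(286,178),(290,172),(283,170)]: print(p,((depth(f,[p])-C)@RS*1000).round(0))
E
```

```text
grip surf median st [-57.   -8.6 186.2] n 177 angle~ 0.698
expected tip px [[286.5 190.5]] seen 286.75 178.75
(285, 175) [[-85. -10. 300.]]
(286, 178) [[-83. -11. 292.]]
(290, 172) [[-84. -21. 313.]]
(283, 170) [[-86.  -6. 310.]]
```

```bash
python3 - <<'E'
from m import *
f=grab_frame('side'); crop(f,'pics/side7.png',260,140,320,220,7,1)
for y in range(172,200,2): print(y,f['img'][y,286],f['range_z'][y,286].round(3),((depth(f,[(286,y)])-C)@RS*1000).round(0))
E
```

```text
172 [65 67 66] 0.757 [[-85. -12. 309.]]
174 [68 71 69] 0.76 [[-85. -13. 304.]]
176 [66 68 65] 0.764 [[-85. -12. 299.]]
178 [69 69 67] 0.769 [[-84. -12. 293.]]
180 [106 109 104] 0.773 [[-84. -12. 288.]]
182 [190 194 187] 1.191 [[146. 188.  -0.]]
184 [201 205 197] 1.183 [[138. 181.   2.]]
186 [201 204 196] 1.176 [[131. 175.   3.]]
188 [200 204 199] 1.169 [[124. 169.   3.]]
190 [201 205 198] 1.164 [[118. 164.   3.]]
192 [200 204 195] 1.157 [[112. 158.   4.]]
194 [202 206 198] 1.153 [[107. 154.   3.]]
196 [193 197 190] 1.153 [[104. 151.  -1.]]
198 [159 160 155] 0.953 [[ -6.  55. 137.]]
```

View pics/side7.png

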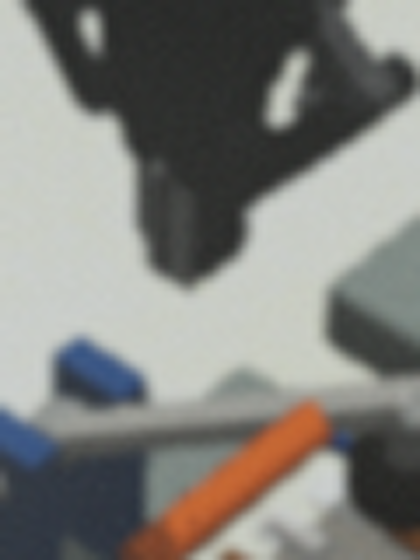

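```bash
python3 -m handwheel '[[0,-0.1,0.5,0,0,0,0],[0,0,0.5,0,0,0,0],[0,0,0.3,0,0,0,0],[0,0,0,0,0,0,0]]'; python3 st.py;  python3 -m handwheel '[[0,0,0.25,0,0,0,0],[0,0,0.25,0,0,0,0]]'; python3 -m handwheel '[[0,0,0.25,0,0,0,0],[0,0,0.25,0,0,0,0]]'; python3 -m handwheel '[[0,-0.05,0.2,0,0,0,0]]'; python3 -m handwheel '[[0,-0.1,0.2,0,0,0,0]]'; python3 -c "
from m import *
grip(grab_frame('side')); show()"
```

```text
time: 6.3
ee_pos: [0.4568, -0.006, 0.1973]
eef_rot: [-0.057, 0.998, 0.0, -0.003]
wrist_force: [0.4, -0.2, 1.1]
opening: -0.002
t 6.3 world [ 0.4568 -0.006   0.1973] station mm [-76.6 -10.6 197.3] F st [ 0.3 -0.3  1.1] open -0.002
tool axes in station [[-1.0, -0.002, -0.005], [-0.002, 1.0, 0.0], [0.005, 0.0, -1.0]]
time: 6.5
ee_pos: [0.4592, -0.0059, 0.1791]
eef_rot: [-0.056, 0.998, 0.0, 0.001]
wrist_force: [0.0, 0.3, -1.0]
opening: 0.0
time: 6.7
ee_pos: [0.4588, -0.0061, 0.1586]
eef_rot: [-0.056, 0.998, 0.0, 0.0]
wrist_force: [-0.0, 0.1, 1.0]
opening: 0.002
time: 6.8
ee_pos: [0.4589, -0.0084, 0.1506]
eef_rot: [-0.057, 0.998, -0.0, -0.0]
wrist_force: [0.1, -3.6, 4.8]
opening: 0.001
time: 6.9
ee_pos: [0.4596, -0.0132, 0.1429]
eef_rot: [-0.056, 0.998, -0.001, 0.0]
wrist_force: [0.3, -2.8, 3.0]
opening: 0.002
grip surf median st [-90.9 -15.9 174.9] n 26 angle~ 0.607
t 6.95 world [ 0.459  -0.0138  0.1419] station mm [-75.3 -18.6 141.9] F st [-0.5 -0.9 -0.4] open -0.005
tool axes in station [[-1.0, -0.0, -0.002], [-0.0, 1.0, -0.001], [0.002, -0.001, -1.0]]
```

Contact came at TCP z 0.154, so the cameras were right: the real tip is about 34 mm above the reported TCP. I'm following the arc down to about 16°.

```bash
python3 -m handwheel '[[0,-0.15,0.2,0,0,0,0],[0,-0.1,0.25,0,0,0,0],[0,-0.1,0.25,0,0,0,0]]'; python3 -m handwheel '[[0,-0.05,0.25,0,0,0,0],[0,-0.05,0.1,0,0,0,0]]'; python3 -c "
from m import *
show();f=grab_frame('side');grip(f)
crop(f,'pics/side8.png',230,130,390,290,4,1.3)"
```

```text
time: 7.25
ee_pos: [0.4614, -0.0266, 0.1147]
eef_rot: [-0.056, 0.998, -0.0, 0.0]
wrist_force: [0.3, -1.7, 0.6]
opening: 0.002
time: 7.45
ee_pos: [0.4612, -0.0297, 0.1001]
eef_rot: [-0.057, 0.998, 0.0, -0.001]
wrist_force: [0.1, 0.3, 1.2]
opening: -0.002
t 7.45 world [ 0.4612 -0.0297  0.1001] station mm [-74.9 -34.6 100.1] F st [0.2 0.2 1.2] open -0.002
tool axes in station [[-1.0, -0.002, -0.001], [-0.002, 1.0, 0.001], [0.001, 0.001, -1.0]]
grip surf median st [-89.5 -35.2 131.9] n 32 angle~ 0.284
```

View pics/side8.png

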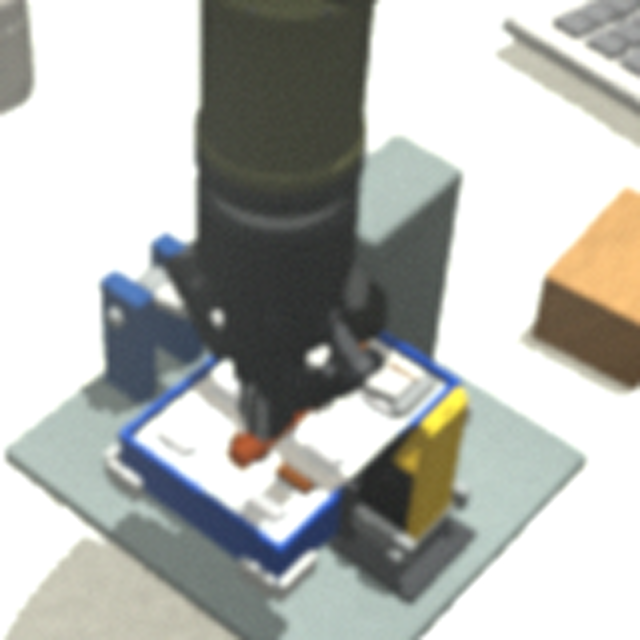

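```bash
cat > f.py <<'E'
from st import *
s=ctrl.state(); p=(np.array(s['ee_pos'])-C)@RS*1000; print('   >> t',round(s['time'],2),'y,z',p[1:].round(1),'F',(np.array(s['wrist_force'])@RS).round(1))
E
H="python3 -m handwheel"
python3 -m handwheel '[[0,-0.05,0.1,0,0,0,0]]' >/dev/null; python3 f.py
python3 -m handwheel '[[0,-0.02,0.1,0,0,0,0]]' >/dev/null; python3 f.py
python3 -m handwheel '[[0,-0.02,0.1,0,0,0,0]]' >/dev/null; python3 f.py
python3 -m handwheel '[[0,-0.02,0.1,0,0,0,0]]' >/dev/null; python3 f.py
python3 -m handwheel '[[0,-0.02,0.1,0,0,0,0]]' >/dev/null; python3 f.py
```

```text
>> t 7.6 y,z [-36.1  97.2] F [-0.3  0.3  1. ]
   >> t 7.7 y,z [-37.4  93.2] F [-0.4  0.4  2.2]
   >> t 7.8 y,z [-38.4  89.2] F [ 0.  -0.5  1.1]
   >> t 7.9 y,z [-39.3  85.3] F [-0.7 -0.6  6.9]
   >> t 8.0 y,z [-40.1  81.5] F [-1.4 -0.2  8.2]
```

```bash

python3 -m handwheel '[[0,-0.01,0.05,0,0,0,0]]' >/dev/null; python3 f.py
python3 -m handwheel '[[0,-0.01,0.05,0,0,0,0]]' >/dev/null; python3 f.py
python3 -m handwheel '[[0,-0.01,0.05,0,0,0,0]]' >/dev/null; python3 f.py
python3 -m handwheel '[[0,-0.01,0.05,0,0,0,0]]' >/dev/null; python3 f.py
python3 -c "
from m import *
show();f=grab_frame('side');grip(f)
crop(f,'pics/side9.png',280,180,380,290,6,1.3)"
```

```text
>> t 8.1 y,z [-40.5  79.5] F [-0.6 -0.2  7.8]
   >> t 8.2 y,z [-40.8  77.7] F [-0.8  1.1  9.7]
   >> t 8.3 y,z [-41.1  75.8] F [-1.9  1.2  6.4]
   >> t 8.4 y,z [-41.4  73.5] F [-0.6  0.   3.3]
t 8.4 world [ 0.4623 -0.0365  0.0735] station mm [-74.5 -41.4  73.5] F st [-0.6  0.   3.3] open -0.002
tool axes in station [[-1.0, -0.002, 0.001], [-0.002, 1.0, 0.0], [-0.001, 0.0, -1.0]]
grip surf median st [-89.8 -40.1 105.9] n 27 angle~ 0.102
```

View pics/side9.png

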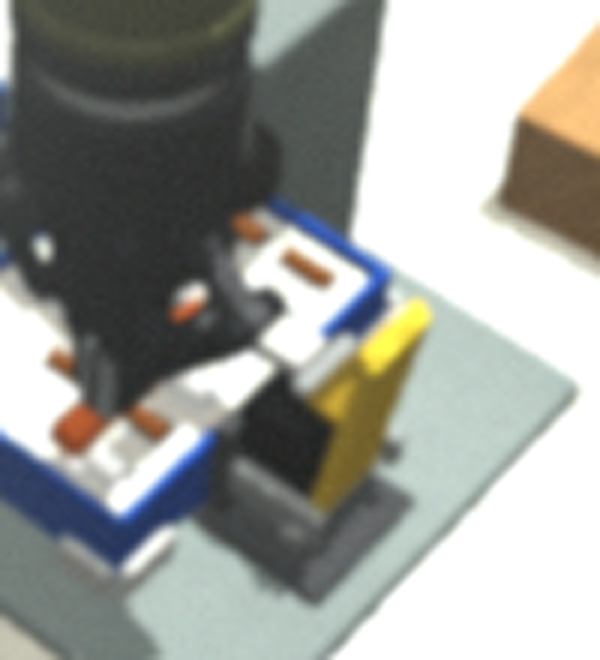

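The force has dropped to 3 N, but the yellow catch (375,400) still leans outward and the nose (325,365) is above the seat. I'll keep going gently.

```bash

python3 -m handwheel '[[0,-0.01,0.05,0,0,0,0]]' >/dev/null; python3 f.py
python3 -m handwheel '[[0,-0.01,0.05,0,0,0,0]]' >/dev/null; python3 f.py
python3 -m handwheel '[[0,-0.01,0.05,0,0,0,0]]' >/dev/null; python3 f.py
python3 -m handwheel '[[0,0,0.05,0,0,0,0]]' >/dev/null; python3 f.py
python3 -c "
from m import *
f=grab_frame('side');grip(f)
crop(f,'pics/side10.png',280,180,380,290,6,1.3)"
```

```text
>> t 8.55 y,z [-41.8  71.4] F [0.2 0.6 2.2]
   >> t 8.65 y,z [-42.4  69.1] F [-0.1 -0.2  0.3]
   >> t 8.75 y,z [-43.1  67. ] F [ 0.6 -0.1  1.1]
   >> t 8.85 y,z [-43.1  65.3] F [-2.8  0.8 22.4]
grip surf median st [-91.  -40.9  98.1] n 31 angle~ 0.049
```

View pics/side10.png

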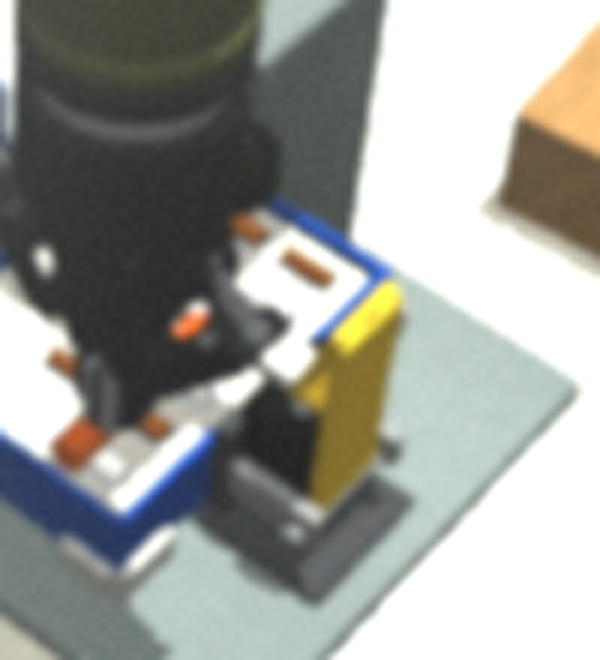

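The catch has snapped upright and the nose is under the hook. The force jumped to 22 N, which is the hard stop, so I'm lifting off now.

```bash

python3 -m handwheel '[[0,0,-0.1,0,0,0,0],[0,0,-0.3,0,0,0,0],[0,0,-0.8,0,0,0,0],[0,0,-0.9,0,0,0,0],[0,0,-0.9,0,0,0,0],[0,0,-0.9,0,0,0,0],[0.7,0,0,0,0,0,0],[0.7,0,0,0,0,0,0],[0,0,0,0,0,0,0]]'
python3 -c "
from m import *
show()
f=grab_frame('side');grip(f)
crop(f,'pics/side11.png',240,150,390,310,4,1.3)"
```

```text
time: 9.8
ee_pos: [0.4019, -0.0454, 0.2212]
eef_rot: [-0.056, 0.998, -0.001, -0.003]
wrist_force: [0.3, -1.0, 0.5]
opening: -0.004
t 9.8 world [ 0.4019 -0.0454  0.2212] station mm [-135.5  -43.7  221.2] F st [ 0.2 -1.   0.5] open -0.004
tool axes in station [[-1.0, -0.001, -0.005], [-0.001, 1.0, -0.001], [0.005, -0.001, -1.0]]
grip surf median st [-55.7 -40.3  97.7] n 179 angle~ 0.046
```

View pics/side11.png

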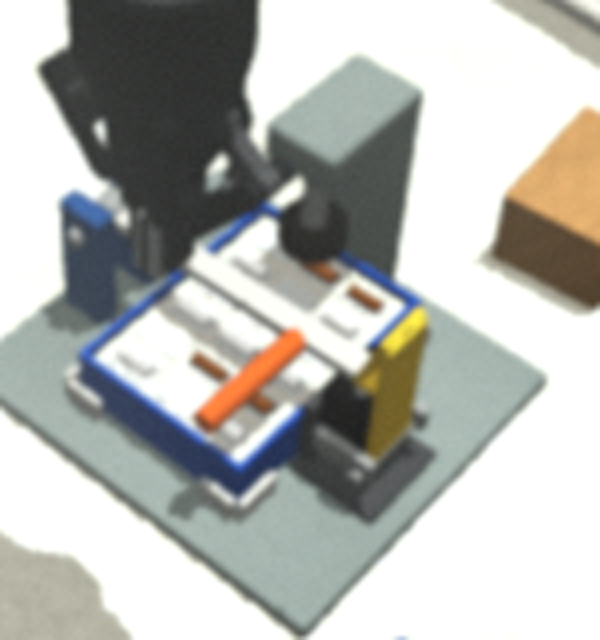

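The bar is latched, with the nose under the yellow hook at (365,365). The catch stands upright and the bar reads about 0.045 rad. Next is the treadle pad, pushing at about (0.555, -0.332).

```bash

python3 -m handwheel '[[-0.33,-0.84,0,0,0,0,0],[-0.33,-0.84,0,0,0,0,0],[-0.33,-0.84,0,0,0,0,0],[-0.33,-0.84,0,0,0,0,0],[-0.33,-0.84,0,0,0,0,0],[-0.33,-0.84,0,0,0,0,0],[-0.33,-0.84,0,0,0,0,0],[-0.33,-0.84,0,0,0,0,0],[-0.33,-0.84,0,0,0,0,0],[0,0,0.8,0,0,0,0],[0,0,0.8,0,0,0,0],[0,0,0,0,0,0,0]]'
python3 -m handwheel '[[0,0,0.6,0,0,0,0],[0,0,0.6,0,0,0,0],[0,0,0,0,0,0,0]]'
python3 -c "
from m import *
show()
f=grab_frame('side')
crop(f,'pics/side12.png',360,200,510,360,4,1.3)"
```

```text
time: 11.05
ee_pos: [0.5559, -0.3302, 0.1523]
eef_rot: [-0.056, 0.998, 0.002, -0.004]
wrist_force: [-0.9, 0.4, -0.7]
opening: -0.003
time: 11.35
ee_pos: [0.5576, -0.3305, 0.1076]
eef_rot: [-0.057, 0.998, 0.001, -0.002]
wrist_force: [-0.8, 0.4, -0.6]
opening: 0.001
t 11.35 world [ 0.5576 -0.3305  0.1076] station mm [ -12.5 -344.3  107.6] F st [-0.7  0.5 -0.6] open 0.001
tool axes in station [[-1.0, -0.002, -0.004], [-0.002, 1.0, 0.002], [0.004, 0.002, -1.0]]
```

View pics/side12.png

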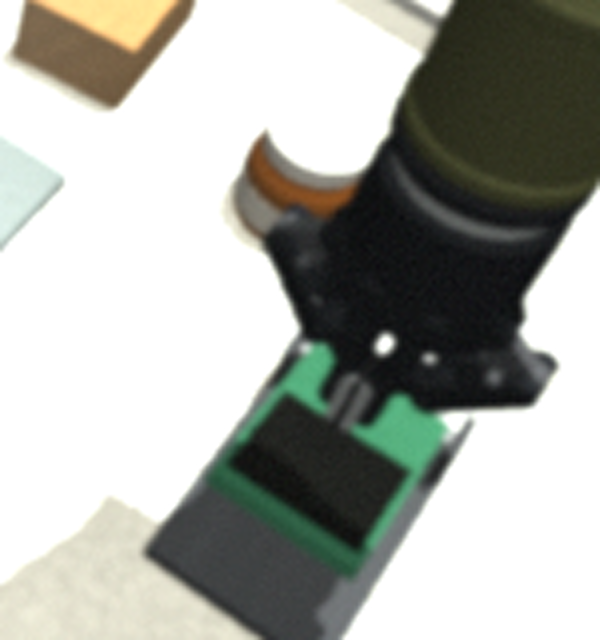

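```bash

python3 -m handwheel '[[0.05,-0.04,0.4,0,0,0,0],[0,0,0.4,0,0,0,0],[0,0,0.3,0,0,0,0],[0,0,0,0,0,0,0]]'; python3 f.py
python3 -c "
from m import *
f=grab_frame('side')
crop(f,'pics/side13.png',360,200,510,360,4,1.3)"
python3 -m handwheel '[[0,0,0.1,0,0,0,0],[0,0,0.1,0,0,0,0]]'>/dev/null; python3 f.py
python3 -m handwheel '[[0,0,0.1,0,0,0,0]]'>/dev/null; python3 f.py
python3 -m handwheel '[[0,0,0.1,0,0,0,0]]'>/dev/null; python3 f.py
python3 -m handwheel '[[0,0,0.1,0,0,0,0]]'>/dev/null; python3 f.py
```

```text
time: 11.8
ee_pos: [0.5561, -0.3325, 0.064]
eef_rot: [-0.057, 0.998, 0.001, -0.001]
wrist_force: [-0.4, 0.2, 0.1]
opening: 0.001
   >> t 11.8 y,z [-346.1   64. ] F [-0.4  0.2  0.1]
   >> t 12.05 y,z [-347.    57.9] F [-0.7 -0.5 -0.6]
   >> t 12.15 y,z [-346.9   53.5] F [ 0.9 -0.5 -0.2]
   >> t 12.25 y,z [-346.8   49.2] F [-0.8 -0.1  0.1]
   >> t 12.35 y,z [-346.8   45.2] F [-1.4  0.7  3.5]
```

View pics/side13.png

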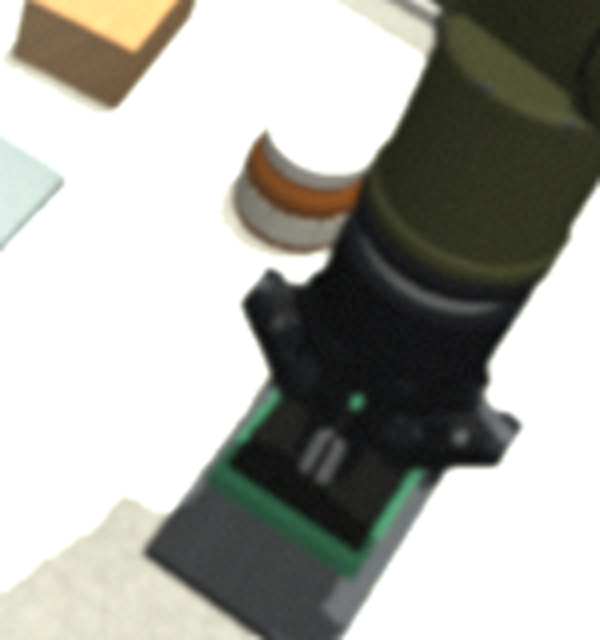

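```bash

python3 -m handwheel '[[0,0,0.1,0,0,0,0],[0,0,0.1,0,0,0,0]]'>/dev/null; python3 f.py
python3 -m handwheel '[[0,0,0.1,0,0,0,0],[0,0,0.1,0,0,0,0]]'>/dev/null; python3 f.py
python3 -m handwheel '[[0,0,0.1,0,0,0,0]]'>/dev/null; python3 f.py
python3 -m handwheel '[[0,0,0.075,0,0,0,0]]'>/dev/null; python3 f.py
```

```text
>> t 12.55 y,z [-347.1   37.4] F [-0.9  0.4  4.7]
   >> t 12.75 y,z [-347.2   29.4] F [-2.6 -0.1  6.9]
   >> t 12.85 y,z [-347.2   25.4] F [-3.3  0.3  7.4]
   >> t 12.95 y,z [-347.2   22.2] F [-4.2 -0.1  7.2]
```

```bash

python3 -m handwheel '[[0,0,0.05,0,0,0,0]]'>/dev/null; python3 f.py
python3 -m handwheel '[[0,0,0.05,0,0,0,0]]'>/dev/null; python3 f.py
python3 -m handwheel '[[0,0,0.05,0,0,0,0]]'>/dev/null; python3 f.py
```

```text
>> t 13.05 y,z [-347.2   20.2] F [-5.3  0.4  7.2]
   >> t 13.15 y,z [-347.2   18.3] F [-5.3  0.1  7.8]
   >> t 13.25 y,z [-347.3   16.3] F [-8.   1.8 16.8]
```

```bash

python3 -m handwheel '[[0,0,0.025,0,0,0,0]]'>/dev/null; python3 f.py
python3 -m handwheel '[[0,0,0,0,0,0,0],[0,0,0,0,0,0,0],[0,0,0,0,0,0,0],[0,0,0,0,0,0,0]]'>/dev/null; python3 f.py
python3 -c "
from m import *
f=grab_frame('side')
crop(f,'pics/side14.png',360,200,510,360,4,1.3)
crop(f,'pics/side14b.png',240,150,390,310,4,1.3)"
```

```text
>> t 13.35 y,z [-347.2   16.3] F [-8.5  2.3 18.7]
   >> t 13.75 y,z [-347.3   16.4] F [-7.1  0.3 14.3]
```

View pics/side14.png

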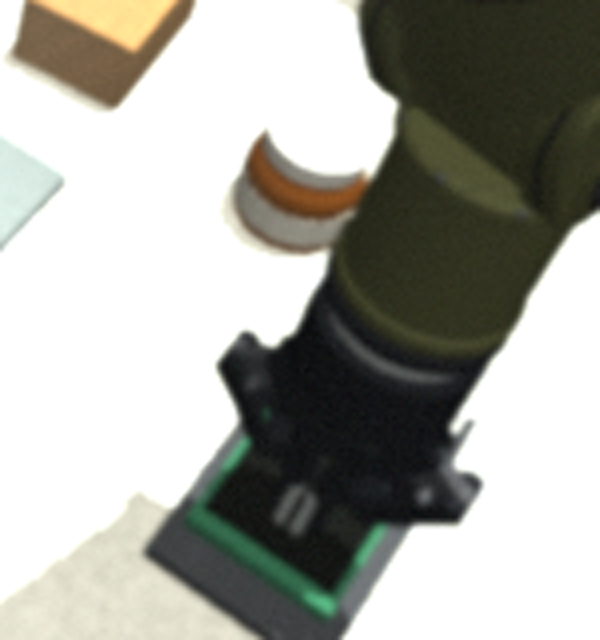

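View pics/side14b.png

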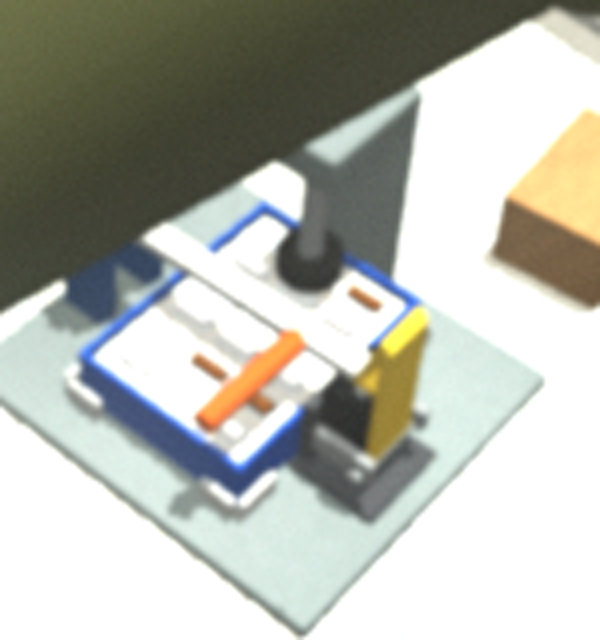

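The pedal is at its stop and the stamp head is down on the tray. I'll hold for the rest of the second, then release.

```bash

python3 -m handwheel '[[0,0,0.01,0,0,0,0],[0,0,0,0,0,0,0],[0,0,0,0,0,0,0],[0,0,0,0,0,0,0],[0,0,0,0,0,0,0]]'>/dev/null; python3 f.py
python3 -m handwheel '[[0,0,-0.15,0,0,0,0],[0,0,-0.25,0,0,0,0],[0,0,-0.3,0,0,0,0],[0,0,-0.3,0,0,0,0],[0,0,-0.4,0,0,0,0],[0,0,-0.8,0,0,0,0],[0,0,-0.8,0,0,0,0],[0,0,-0.8,0,0,0,0],[0,0,-0.8,0,0,0,0],[0,0,0,0,0,0,0]]'; python3 f.py
python3 -m handwheel '[[0.8,-0.3,0,0,0,0,0],[0.8,-0.3,0,0,0,0,0],[0,0,0,0,0,0,0]]'
python3 -c "
from m import *
f=grab_frame('side');grip(f)
crop(f,'pics/side15.png',230,150,510,360,2.8,1.3)
g=grab_frame('top')
crop(g,'pics/top15.png',90,90,450,310,2.2,2)"
```

```text
>> t 14.3 y,z [-347.3   16.3] F [-7.6  1.3 17. ]
time: 15.3
ee_pos: [0.5596, -0.3342, 0.2044]
eef_rot: [-0.056, 0.998, -0.002, 0.004]
wrist_force: [0.5, 0.1, 0.5]
opening: 0.001
   >> t 15.3 y,z [-348.2  204.4] F [0.6 0.  0.5]
time: 15.6
ee_pos: [0.4892, -0.3684, 0.1982]
eef_rot: [-0.053, 0.999, -0.001, -0.004]
wrist_force: [0.2, -0.7, -0.0]
opening: -0.002
grip surf median st [-57.8 -40.7  97.9] n 170 angle~ 0.048
```

View pics/side15.png

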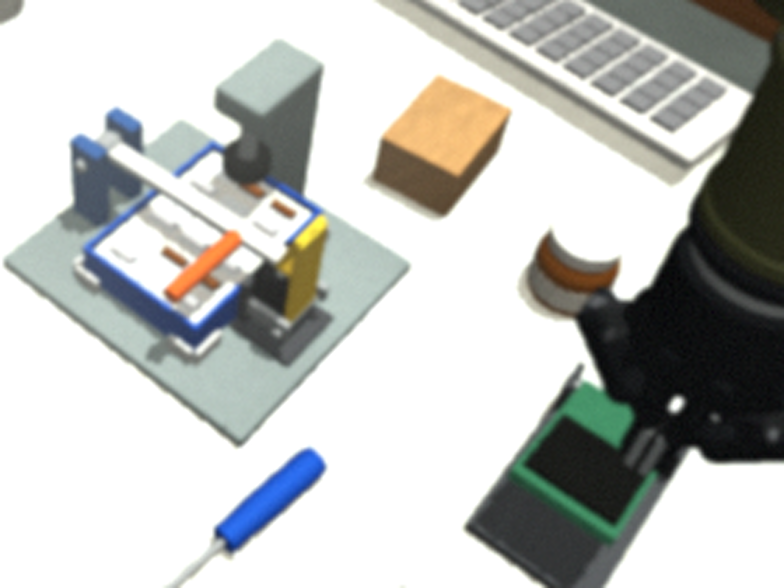

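View pics/top15.png

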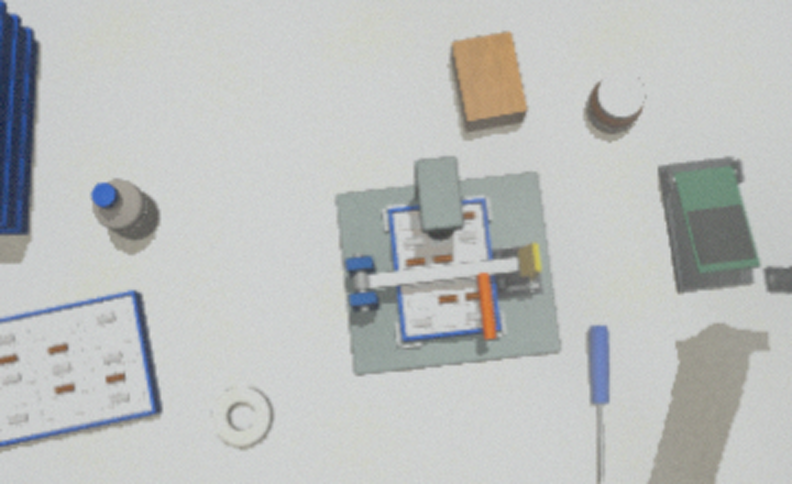

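```bash
python3 -c "
from m import *
import pickle
T=pickle.load(open('top0.pkl','rb')); g=grab_frame('top')
d=np.abs(T['img'].astype(int)-g['img']).max(2)
for n,(x,y,w) in dict(bottle=(145,185,25),jar=(370,136,20),carton=(312,126,25),roll=(200,279,20),spare=(118,258,48),driver=(362,255,15)).items():
    a=cv2.cvtColor(T['img'][y-w:y+w,x-w:x+w],cv2.COLOR_RGB2GRAY).astype(np.float32);b=cv2.cvtColor(g['img'][y-w:y+w,x-w:x+w],cv2.COLOR_RGB2GRAY).astype(np.float32)
    print(n,np.round(cv2.phaseCorrelate(a,b),2))
print(ctrl.state()['wrist_force'],ctrl.hand_in())"
```

```text
Traceback (most recent call last):
ValueError: setting an array element with a sequence. The requested array has an inhomogeneous shape after 1 dimensions. The detected shape was (2,) + inhomogeneous part.
```

```bash
python3 -c "
from m import *
import pickle
T=pickle.load(open('top0.pkl','rb')); g=grab_frame('top')
for n,(x,y,w) in dict(bottle=(145,185,25),jar=(370,136,20),carton=(312,126,25),roll=(200,279,20),spare=(118,258,48),driver=(362,255,15)).items():
    a,b=[cv2.cvtColor(q['img'][y-w:y+w,x-w:x+w],cv2.COLOR_RGB2GRAY).astype(np.float32) for q in (T,g)]
    s,r=cv2.phaseCorrelate(a,b); print(n,np.round(s,2),round(r,2))
print(ctrl.state()['wrist_force'],ctrl.hand_in())"
```

```text
bottle [-0.13  0.02] 1.02
jar [ 0.02 -0.04] 1.03
carton [-0.06 -0.  ] 0.95
roll [-0.04 -0.06] 0.69
spare [-0.03  0.01] 0.99
driver [-0.02  0.21] 0.96
the job is handed in; nothing more can be done
[0.78581403 1.45301219 0.20157896] None
```

The job is done and handed in at about 16 s, though I could not see the stamp mark itself in the pictures.

- **Bar:** I swung it over with the fingers caging the grip, then pressed it down in small steps. The force peaked near 10 N at the catch, fell off, then rose to 22 N on the seat, and I lifted off. Afterwards the bar read about 0.047 rad, with its nose under the upright yellow catch.
- **Treadle:** I pushed it to its stop, where the force reached 14–19 N and it moved no further. I held it there for just over 1 s with the stamp head visibly down on the tray. When I let go, the pedal and stamp came back up and the bar stayed latched.
- **Bench:** The tray is still in its nest. The bystanders shifted 0.2 px or less between the first and last top pictures, which is within noise. The robot ended clear of everything.
- **Disagreement:** The reported TCP sat about 34 mm below where the cameras saw the shut fingertips. First contact with the grip came where the cameras had put it, so I worked from the cameras and the measured force.

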